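# Fit-test the sleeves and hold up the gauge carrier with the one that passes

### The arm

A 7-joint arm with a two-finger parallel gripper is mounted at the origin on a cart in front of the work surface, level with it; the furniture and walls round the work are solid. World frame = base frame: x ahead of the robot, y to its left, z up, the work surface at z = 0. Lengths are in m, angles in rad, forces in N, time in s.
With the tool pointing down it reaches from about 0.425 to 0.925 m from the base axis. Payload 6.8 kg.
Tool frame: the origin (TCP) lies on the front face of the gripper's body, between the roots of the fingers; the fingertips stand 73 mm ahead of it and the grasp point (between the pads) lies 54 mm ahead of it (tcp_to_tips is the distance from the TCP to the fingertips, in m); z points along the fingers, x is the direction in which the jaws open and shut, and the axes are right-handed (so a half turn about z gives the same grasp; the last joint's range is limited). The gripper opens to 85 mm and grips with 20 to 120 N. Pads are 22 mm wide; open, the fingers measure 114 mm over their backs; the gripper's body (76 mm by 85 mm) begins 54 mm behind the grasp point. The pads swing forward as they close: fully open they stand 13 mm farther back than shut.
Start: joints at [1.228, 0.477, 0.022, 1.555, -0.011, 1.109, -0.083], TCP at [0.157, -0.656, 0.304] pointing down, gripper open.
Joint ranges: [-2.96, 2.96], [-0.34, 2.1], [-1.41, 1.46], [0.24, 2.44], [-1.37, 4.51], [0.17, 1.92], [-2.96, 2.96]. Speed limits (rad/s): [2.39, 2.39, 3.14, 3.14, 3.14, 3.14, 3.14].

### API

Orientations are given as a unit quaternion [w, x, y, z].
In Python, from station import get_obs, read_camera, hand_in, look_for, silhouettes, tcp_to_tips gives the robot as it stands. The module is installed in compiled form; this text tells all that it offers.
- The arm moves only by the tool apply_moves, never from a script. Its argument "moves" is a list of rows, each a list of 3 entries, a list of its own where there are three numbers: the shift along the tool's x, y, z in units of 25 mm (1.0 is 25 mm), then the turn, a rotation vector about the tool's x, y, z in units of 10 degrees (1.0 is 10 degrees), then the gripper's target within -1 to 1 (fully open at 1, half-way at 0, shut at -1). In form: [[[dx, dy, dz], [rx, ry, rz], jaw], ...]. A call has 1 to 20 rows; each row is the pose to reach, as a shift and turn from the pose commanded when the call began, along the tool's axes at that moment; what a row does not reach only later rows make up. A row lasts 1/8 s, in which the tool goes at most 62.5 mm and 10.7 degrees, less where a joint would pass 70% of its speed; a pose out of reach is approached as far as the arm can. A call with a gripper value outside its range is refused whole. The fingers move at their own pace and stop on an object; "force" is the grip in N (left out, the last holds). Time passes only in rows, so rows that repeat a pose let the fingers close. It gives the time, the measured TCP pose, the force and the opening at its end, in the units of the state.
- get_obs(): the state, without advancing time (a new reading comes with each control period).
- read_camera(name): name is "scene" or "top"; returns a dict with "color" (384x512x3 uint8, red, green, blue), "mtx" (3x3 intrinsics, pixels), "eye" and "rotation" of the camera in the world. Camera axes: x right, y up, looking along -z (the intrinsics and any distortion apply to the point x, -y, -z); pixel columns grow to the right and rows downward; lengths in m; the calibration is good to about 2 mm. A picture is of the moment at which its call begins. There is no depth.
- hand_in(): hands the job in, once; it reports no verdict.
Trained networks look in the newest picture that a camera, given by its name, has taken for a name from the list of things; names that differ only in an ending like _2 or _b are one class to them, and where a whole thing is asked for, a point or a joint stands for the part that bears it (a point fixed in the world has none). Each returns a list of dicts, best first, with "conf" (0 to 1); they miss things now and then, are a little off and sometimes report something else, mostly with a low value. They report only what shows in the picture. A call takes as long as a camera call. They do not tell look-alikes from the thing itself.
- look_for(camera, query): "pixel" ([row, column] in pixels, amid what is visible of it).
- silhouettes(camera, query): "mask" (384x512 bool, what is visible of it) and "pixel" ([row, column] in pixels, amid what is visible of it).
The state is a dict: "t": time; "q": joint angles; "joint_vel": joint speeds; "joint_torque": joint torques, N m; "eef_pos": TCP position; "tool_rot": TCP orientation; "contact_force": force on the tool from outside, world axes, zero at the start; "torque": the same for the moment, N m; "gripper_width": opening from 0.0 (shut) to 1.0 (fully open).
Only numpy, scipy, OpenCV 4.12 (cv2) and the standard library are available. Lean on these libraries where they do the work, as an engineer would, in place of code of your own. Each camera call takes 0.05 s, during which the arm holds its last target.

### The job

Two sleeves stand on the desk; find the one whose bore goes over the gauge pin of the dark metal carrier, slide it fully down the pin until it sits on the plate, and let go of it; the other sleeve stays off the carrier, on the desk. Then take the carrier by its grip bar, lift it level to about 15 cm above the desk with the sleeve still on its pin, and hold it there, still and level, for at least three seconds; the program finishes while still holding it in the air. Leave the other things around the work where they are.

Things in the scene. Friction and masses are not known exactly. Their poses are not given: they have to be found in the camera images.
- gauge_carrier: Loose gauge carrier, 0.55 kg: dark grey metal plate 170 x 60 mm, its top 13 mm above the desk, on four 3 mm rubber feet. Origin: centre of the underside (desk level); x along the length, y across, z up. The steel gauge pin stands at x = +62 mm, a flat steel counterweight disc (36 mm across, 15 mm high) on the plate at x = -62 mm, the black grip bar over the middle. With the good sleeve on its pin the carrier balances within 3 mm of the middle of the grip bar.
- pin_seat (a point): Foot of the gauge pin, on its axis at the plate's top face (carrier x +62, y 0, z 13 mm). A fully seated sleeve has its origin here.
- pin_tip (a point): Top of the gauge pin, on its axis, 32 mm above the plate (carrier x +62, y 0, z 45 mm). The pin is 14 mm thick; its top 7 mm taper to 6 mm.
- grip_bar (a point): Centre of the black grip bar (carrier x 0, y 0, z 62 mm). The bar is 64 mm long along the carrier's x, 14 mm wide across y, 16 mm high (z 54 to 70 mm), on two 10 mm thick posts at x = +-24 mm; below it is open down to the plate. Grasp it across y; a grip of 60 to 70 N holds it level.
- sleeve_wide: The sleeve that fits: loose plain bronze bushing (a short tube), outside 30 mm, 40 mm high, bore 16.4 mm right through, 0.125 kg (varies). A grip of 30 N holds it. Stands upright. Origin: centre of its underside; z along its axis.
- sleeve_narrow: The sleeve that does not fit: the same bronze bushing outside (30 mm, 40 mm high) but with a bore of only 9 mm, 0.165 kg. Stands upright. Origin: centre of its underside; z along its axis. Which of the two sleeves stands nearer changes.
- stepper_motor: Bystander: stepper motor, square black and silver body, 47 x 42 x 61 mm, loose, beyond the work. Origin: centre of its underside.
- screwdriver_2: Bystander: small grey screwdriver, 114 mm long, 10 mm thick, loose, lying beyond the sleeves. Origin: underside, middle.
- printed_block: Bystander: pale 3D-printed block, 24 x 34 x 13 mm, loose, to the left beyond the sleeves. Origin: centre of its underside.
There are look-alikes about, which are no part of the job. Of the things shaped like the gauge_carrier, the grey one is meant. What is shaped like the sleeve_narrow but turquoise is not meant.

How it is judged:
On the way, in this order (a step that is already met when the one before it is completed fails the run):
1. the sleeve that fits sits fully down on the gauge pin, let go, with the carrier standing on the desk (distance between sleeve_wide and pin_seat below 0.004 m and angle between the z axis of sleeve_wide and the z axis of gauge_carrier, either way round below 0.12 rad and contact force between sleeve_wide and the fingers below 0.2 N and height (world z) of gauge_carrier below 0.006 m and angle between gauge_carrier's own z axis and vertical below 0.05 rad), for 0.2 s.
2. the carrier, with the sleeve seated, is held in the air level and still for two seconds (height (world z) of gauge_carrier between 0.1 and 0.2 m and distance between sleeve_wide and pin_seat below 0.004 m and angle between the z axis of sleeve_wide and the z axis of gauge_carrier, either way round below 0.12 rad and angle between gauge_carrier's own z axis and vertical below 0.12 rad and contact force between gauge_carrier and the fingers above 1 N and linear speed of gauge_carrier below 0.03 m/s and angular speed of gauge_carrier below 0.2 rad/s), for 2 s.
At the end, for the whole second after the job is handed in: Fingers hold the carrier 100 to 200 mm above the desk, within 0.12 rad of level, under 30 mm/s and 0.2 rad/s, touching no other thing; the fitting sleeve is on the pin within 4 mm of the seat, not touched by the fingers; the other sleeve rests on the desk (all of step 2 and contact force between gauge_carrier and stepper_motor below 0.2 N and contact force between gauge_carrier and screwdriver_2 below 0.2 N and contact force between gauge_carrier and printed_block below 0.2 N and contact force between gauge_carrier and sleeve_narrow below 0.2 N and contact force between sleeve_wide and the fingers below 0.2 N and height (world z) of sleeve_narrow between -0.01 and 0.03 m and linear speed of sleeve_narrow below 0.05 m/s); the arm keeps its last pose, push and grip.
It fails at once if the carrier is tipped by more than 0.35 rad (angle between gauge_carrier's own z axis and vertical above 0.35 rad).
It fails at once if the stepper motor is moved by more than 30 mm (distance of stepper_motor from where it was at the start of the episode above 0.03 m).
It fails at once if the screwdriver is moved by more than 30 mm (distance of screwdriver_2 from where it was at the start of the episode above 0.03 m).
It fails at once if the printed block is moved by more than 30 mm (distance of printed_block from where it was at the start of the episode above 0.03 m).
It also fails if it takes over 58 s, if anything falls off the work surface, if the arm or the gripper's body presses on something with over 40 N, if the wrist force passes 120 N, or if a joint passes its speed limit or range.

## Working session

There is one attempt and no reset: what is moved stays moved. The work goes in short steps, Python scripts to look and compute and a tool call to move; the robot and the scene stay as the last step left them, time stands still between calls to the robot, and variables do not carry over. Pictures are saved under pics/ and viewed, and the job is handed in when it is done.

Besides the shell and the picture viewer there is one more tool, called by a JSON object that holds its "api" and its "payload", one argument or row to a line. apply_moves: Moves the arm, as the interface text tells. Its arguments: {"type":"object","properties":{"moves":{"type":"array"},"force":{"type":"number"}},"required":["moves"]}

```bash
mkdir -p pics
cat > h.py <<'E'
import numpy as np,cv2
from station import *
def cam(n,save=None):
    c=read_camera(n)
    if save: cv2.imwrite('pics/'+save+'.png',c['color'][:,:,::-1])
    return c
def proj(c,P):
    R=np.array(c['rotation']);p=R.T@(np.array(P,float)-c['eye']);p=np.array([p[0],-p[1],-p[2]])
    q=np.array(c['mtx'])@p;return q[1]/q[2],q[0]/q[2]
def ray(c,rc,z):
    R=np.array(c['rotation']);d=np.linalg.inv(c['mtx'])@np.array([rc[1],rc[0],1.])
    d=R@np.array([d[0],-d[1],-d[2]]);e=np.array(c['eye']);return e+d*(z-e[2])/d[2]
E
python3 - <<'E'
from h import *
for n in('scene','top'):
    c=cam(n,n+'0');print(n,np.round(c['eye'],3),np.round(c['rotation'],3).tolist(),c['mtx'],c.keys())
    for q in('gauge_carrier','pin_tip','grip_bar','sleeve_wide','sleeve_narrow','stepper_motor','screwdriver_2','printed_block'):
        print(q,[(np.round(d['pixel']).tolist(),round(d['conf'],2),np.round(ray(c,d['pixel'],.02),3)[:2].tolist()) for d in look_for(n,q)])
print(get_obs(),tcp_to_tips)
E
```

```text
scene [0.126 1.114 0.523] [-0.222, -0.151, 0.524, 0.808] [[425.99128406   0.         246.845951  ]
 [  0.         425.99128406 191.85435116]
 [  0.           0.           1.        ]] dict_keys(['color', 'mtx', 'eye', 'rotation'])Traceback (most recent call last):
  File "<stdin>", line 5, in <module>
  File "h.py", line 12, in ray
    d=R@np.array([d[0],-d[1],-d[2]]);e=np.array(c['eye']);return e+d*(z-e[2])/d[2]
      ~^~~~~~~~~~~~~~~~~~~~~~~~~~~~~
ValueError: matmul: Input operand 1 has a mismatch in its core dimension 0, with gufunc signature (n?,k),(k,m?)->(n?,m?) (size 3 is different from 4)
```

```bash
sed -i "s/R=np.array(c\['rotation'\])/R=Q(c['rotation'])/" h.py
cat >> h.py <<'E'
from scipy.spatial.transform import Rotation as Ro
def Q(q): return Ro.from_quat([q[1],q[2],q[3],q[0]]).as_matrix()
E
python3 - <<'E'
from h import *
for n in('scene','top'):
    c=cam(n,n+'0');print(n,np.round(c['eye'],3),np.round(c['rotation'],3).tolist(),c['mtx'])
    for q in('gauge_carrier','pin_tip','grip_bar','sleeve_wide','sleeve_narrow','stepper_motor','screwdriver_2','printed_block'):
        print(q,[(np.round(d['pixel']).tolist(),round(d['conf'],2),np.round(ray(c,d['pixel'],.02),3)[:2].tolist()) for d in look_for(n,q)])
print(get_obs(),tcp_to_tips)
E
```

```text
scene [0.126 1.114 0.523] [-0.222, -0.151, 0.524, 0.808] [[425.99128406   0.         246.845951  ]
 [  0.         425.99128406 191.85435116]
 [  0.           0.           1.        ]]
gauge_carrier [([177.0, 229.0], 0.82, [0.827, 0.073]), ([210.0, 313.0], 0.57, [0.504, 0.161])]
pin_tip [([174.0, 229.0], 0.87, [0.84, 0.053]), ([211.0, 317.0], 0.19, [0.494, 0.159])]
grip_bar [([174.0, 232.0], 0.76, [0.833, 0.048]), ([209.0, 314.0], 0.64, [0.505, 0.152])]
sleeve_wide [([236.0, 273.0], 0.77, [0.533, 0.333])]
sleeve_narrow [([238.0, 306.0], 0.71, [0.459, 0.303]), ([250.0, 298.0], 0.68, [0.454, 0.36])]
stepper_motor [([228.0, 212.0], 0.7, [0.677, 0.376]), ([202.0, 247.0], 0.6, [0.683, 0.201])]
screwdriver_2 [([229.0, 213.0], 0.49, [0.675, 0.376])]
printed_block [([246.0, 215.0], 0.42, [0.625, 0.438])]
top [0.501 0.256 1.059] [0.711, 0.036, -0.052, -0.701] [[437.11674026   0.         253.18848482]
 [  0.         437.11674026 190.3197355 ]
 [  0.           0.           1.        ]]
gauge_carrier [([108.0, 331.0], 0.78, [0.838, 0.044]), ([250.0, 288.0], 0.74, [0.491, 0.149])]
pin_tip [([109.0
[... 602 characters left out ...]
0, 'q': array([ 1.22791677,  0.47699828,  0.02242083,  1.55540682, -0.01153953,
        1.10928805, -0.08314528]), 'joint_vel': array([ 0.0013409 ,  0.00119885,  0.00077351,  0.00016626,  0.00082683,
       -0.00148396, -0.00120347]), 'joint_torque': array([-9.22426807e-05, -5.96331739e+01,  1.60654027e+00, -2.81542271e+01,
        1.24945136e-02,  1.69020816e-03, -3.36659673e-05]), 'eef_pos': array([ 0.15702991, -0.65649553,  0.30390657]), 'tool_rot': array([-8.56836649e-06,  7.85025107e-01, -6.19463946e-01,  2.26856155e-05]), 'contact_force': array([ 0.45250989, -0.12348612,  0.04717845]), 'torque': array([ 0.02055945, -0.00721921,  0.01902552]), 'gripper_width': 0.9979371698116345} 0.0726
```

View pics/scene0.png

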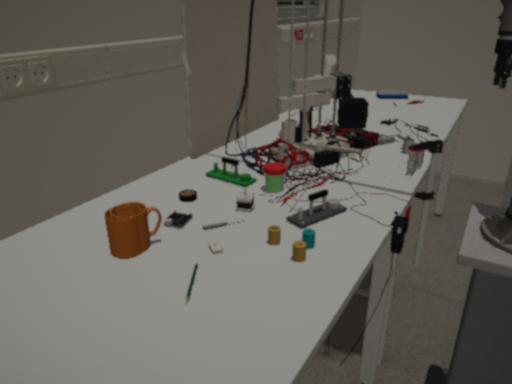

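View pics/top0.png

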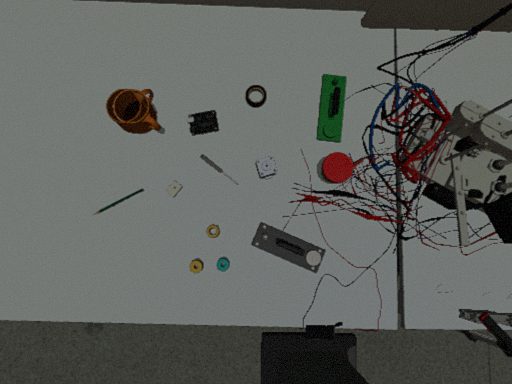

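Run:
```python
from h import *
c=cam('top');i=c['color'][:,:,::-1]
a=cv2.resize(i[210:285,180:335],None,fx=5,fy=5,interpolation=cv2.INTER_CUBIC)
cv2.imwrite('pics/topz.png',cv2.convertScaleAbs(a,alpha=1.6))
c=cam('scene');i=c['color'][:,:,::-1]
a=cv2.resize(i[185:265,255:360],None,fx=7,fy=7,interpolation=cv2.INTER_CUBIC)
cv2.imwrite('pics/scz.png',cv2.convertScaleAbs(a,alpha=1.6))
```

```text
(no output)
```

View pics/topz.png

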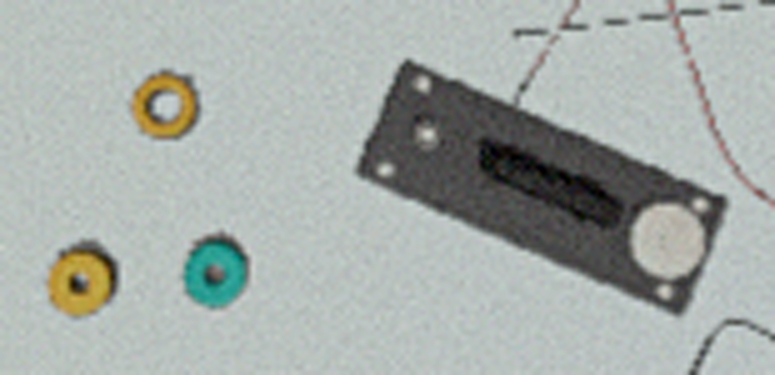

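View pics/scz.png

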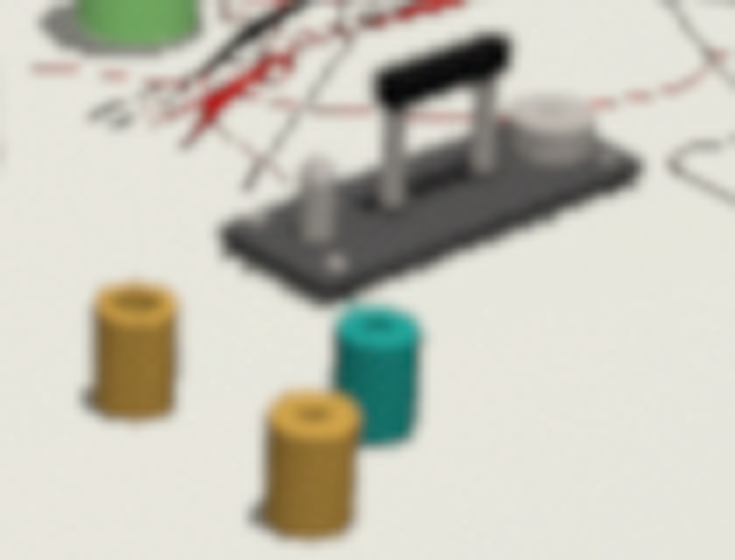

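```bash
cat > fit.py <<'E'
from h import *
from scipy.optimize import minimize
S=8
def rend(c,pts,box):
    r0,r1,c0,c1=box
    p=np.array([proj(c,q) for q in pts]);p=np.stack([(p[:,1]-c0+.5)*S,(p[:,0]-r0+.5)*S],1)
    h=cv2.convexHull(np.round(p*16).astype(np.int32).reshape(-1,1,2))
    m=np.zeros(((r1-r0)*S,(c1-c0)*S),np.uint8);cv2.fillConvexPoly(m,h,255,shift=4)
    return cv2.resize(m,(c1-c0,r1-r0),interpolation=cv2.INTER_AREA)/255.
th=np.linspace(0,2*np.pi,40,endpoint=False)
def cyl(x,y,z0,z1,r): return [(x+r*np.cos(t),y+r*np.sin(t),z) for t in th for z in(z0,z1)]
def plate(x,y,a,z0=.003,z1=.013):
    R=np.array([[np.cos(a),-np.sin(a)],[np.sin(a),np.cos(a)]])
    return [(*(np.array([x,y])+R@[sx*.085,sy*.03]),z) for sx in(-1,1) for sy in(-1,1) for z in(z0,z1)]
E
python3 - <<'E'
from fit import *
cs={n:cam(n) for n in('top','scene')}
def hsv(c,b): return cv2.cvtColor(np.ascontiguousarray(c['color'][b[0]:b[1],b[2]:b[3]]),cv2.COLOR_RGB2HSV)
def around(c,p,k):
    r,q=proj(c,p);return(int(r)-k,int(r)+k,int(q)-k,int(q)+k)
for name,p0 in(('wide',(.53,.325)),('narrow',(.455,.365))):
    for combo in(['top'],['scene'],['top','scene']):
        data=[]
        for n in combo:
            c=cs[n];b=around(c,(*p0,.02),15);h=hsv(c,b)
            m=((h[...,0]>10)&(h[...,0]<32)&(h[...,1]>110)).astype(np.uint8)
            if n=='top' and 0: pass
            # fill holes
            ct,_=cv2.findContours(m,0,2);ct=max(ct,key=cv2.contourArea);m[:]=0;cv2.drawContours(m,[ct],-1,1,-1)
            data.append((c,b,m))
        f=lambda v:sum(((rend(c,cyl(v[0],v[1],0,.04,.015),b)-m)**2).sum() for c,b,m in data)
        r=minimize(f,p0,method='Nelder-Mead',options=dict(initial_simplex=[p0,(p0[0]+.01,p0[1]),(p0[0],p0[1]+.01)],xatol=1e-5))
        print(name,combo,r.x.round(4),round(r.fun,1),[int(d[2].sum()) for d in data])
# plate
c=cs['top'];b=(212,282,240,340)
im=c['color'][b[0]:b[1],b[2]:b[3]].astype(int);m=(im.max(2)<95).astype(np.uint8)
ct,_=cv2.findContours(m,0,2);ct=max(ct,key=cv2.contourArea);m[:]=0;cv2.drawContours(m,[ct],-1,1,-1)
cv2.imwrite('pics/pm.png',cv2.resize(m*255,None,fx=5,fy=5))
best=None
for a0 in(1.2,2.0,1.6):
    p0=np.array([.495,.15,a0])
    f=lambda v:((rend(c,plate(*v),b)-m)**2).sum()
    r=minimize(f,p0,method='Nelder-Mead',options=dict(initial_simplex=[p0,p0+[.01,0,0],p0+[0,.01,0],p0+[0,0,.2]],xatol=1e-5))
    if best is None or r.fun<best.fun:best=r
x,y,a=best.x;print('plate',best.x.round(4),best.fun,m.sum())
u=np.array([np.cos(a),np.sin(a)])
P=lambda d,z:(x+d*u[0],y+d*u[1],z)
for n in cs:
  for nm,q in(('pin',P(.062,.045)),('pinfoot',P(.062,.013)),('bar',P(0,.07)),('disc',P(-.062,.028))): print(n,nm,np.round(proj(cs[n],q),1),np.round(q,4))
# overlay
o=cs['top']['color'][210:285,180:335,::-1];o=cv2.resize(o,None,fx=5,fy=5,interpolation=cv2.INTER_CUBIC)
o2=cs['scene']['color'][185:265,255:360,::-1];o2=cv2.resize(o2,None,fx=7,fy=7,interpolation=cv2.INTER_CUBIC)
def dr(o,cc,pts,r0,c0,s,col):
    for q in pts:
        r,k=proj(cc,q);cv2.circle(o,(int((k-c0+.5)*s),int((r-r0+.5)*s)),2,col,-1)
for o_,n,r0,c0,s in((o,'top',210,180,5),(o2,'scene',185,255,7)):
    dr(o_,cs[n],plate(x,y,a),r0,c0,s,(0,0,255))
    for d,z0,z1,R in((.062,.013,.038,.007),(.062,.045,.045,.003),(-.062,.013,.028,.018)):
        qx,qy,_=P(d,0);dr(o_,cs[n],cyl(qx,qy,z0,z1,R),r0,c0,s,(0,255,0))
    U=np.array([*u,0]);V=np.array([-u[1],u[0],0])
    dr(o_,cs[n],[np.array([x,y,z])+U*sx*.032+V*sy*.007 for sx in(-1,1) for sy in(-1,1) for z in(.054,.07)],r0,c0,s,(0,255,255))
cv2.imwrite('pics/ov1.png',o);cv2.imwrite('pics/ov2.png',o2)
E
```

```text
wide ['top'] [0.534  0.3296] 18.6 [120]
wide ['scene'] [0.5363 0.3225] 60.8 [177]
wide ['top', 'scene'] [0.5337 0.328 ] 81.9 [120, 177]
narrow ['top'] [0.4519 0.3655] 19.8 [132]
narrow ['scene'] [0.4529 0.3604] 59.7 [218]
narrow ['top', 'scene'] [0.4513 0.3643] 84.6 [132, 218]
plate [0.4975 0.1495 1.1755] 35.3759630911188 1860
top pin [236.3 264.7] [0.5214 0.2067 0.045 ]
top pinfoot [236.6 264.1] [0.5214 0.2067 0.013 ]
top bar [247.1 290.6] [0.4975 0.1495 0.07  ]
top disc [257.6 313. ] [0.4737 0.0923 0.028 ]
scene pin [206.8 300. ] [0.5214 0.2067 0.045 ]
scene pinfoot [218.  299.5] [0.5214 0.2067 0.013 ]
scene bar [191.9 317.9] [0.4975 0.1495 0.07  ]
scene disc [200.3 333.3] [0.4737 0.0923 0.028 ]
```

View pics/ov1.png

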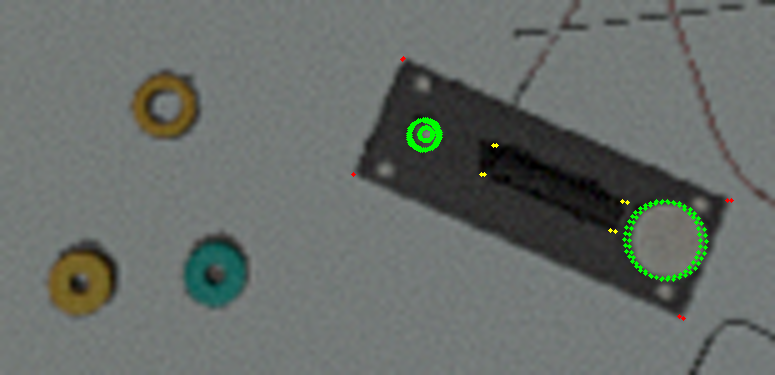

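View pics/ov2.png

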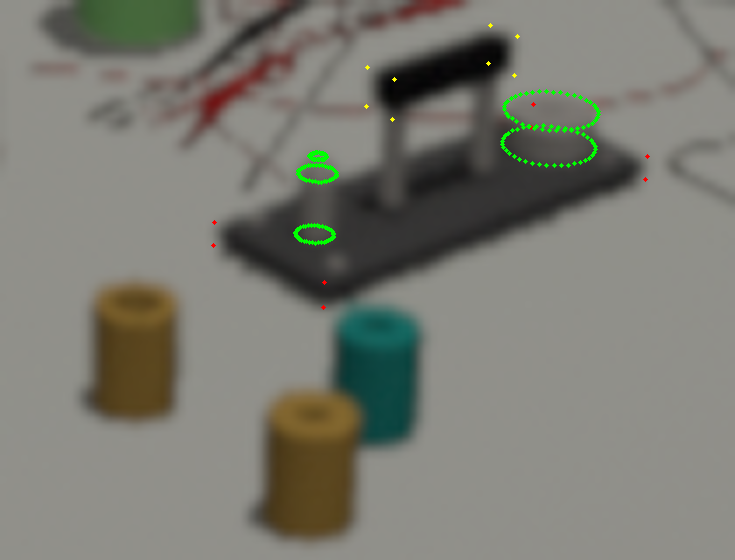

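```bash
cat > ov.py <<'E'
from fit import *
def ov(cc,n,items,box,s,fn,alpha=1.5):
    r0,r1,c0,c1=box
    o=cv2.convertScaleAbs(cv2.resize(np.ascontiguousarray(cc['color'][r0:r1,c0:c1,::-1]),None,fx=s,fy=s,interpolation=cv2.INTER_CUBIC),alpha=alpha)
    for pts,col in items:
        for q in pts:
            r,k=proj(cc,q);cv2.circle(o,(int((k-c0+.5)*s),int((r-r0+.5)*s)),1,col,-1)
    cv2.imwrite('pics/'+fn+'.png',o)
E
python3 - <<'E'
from ov import *
it=[(cyl(.534,.3296,0,.04,.015),(0,0,255)),(cyl(.534,.3296,0.04,.04,.0082),(0,255,0)),(cyl(.4519,.3655,0,.04,.015),(255,0,255))]
ov(cam('top'),'top',it,(215,280,180,240),9,'ova')
ov(cam('scene'),'scene',it,(220,265,255,325),9,'ovb')
E
```

```text
(no output)
```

View pics/ova.png

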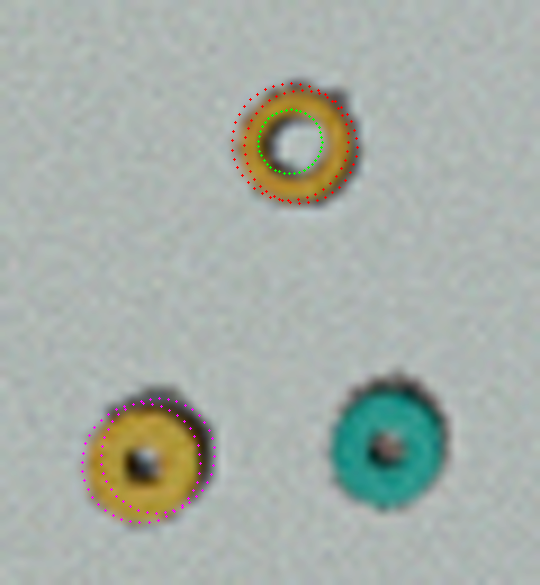

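View pics/ovb.png

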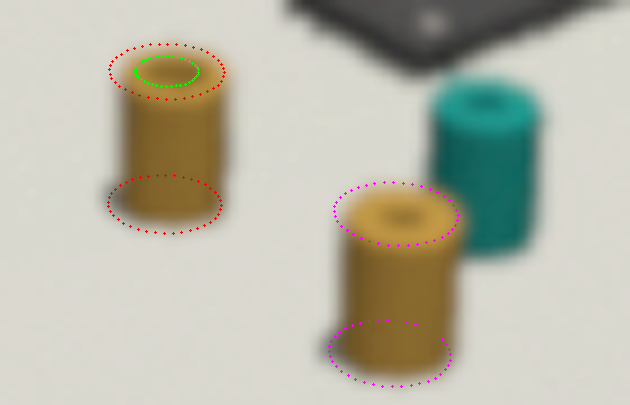

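```bash
cat > mv.py <<'E'
from h import *
def mv(p,yaw,o=None):
    o=get_obs();R=Q(o['tool_rot']);x=np.array([np.cos(yaw),np.sin(yaw),0]);z=np.array([0,0,-1.]);T=np.stack([x,np.cross(z,x),z],1)
    d=R.T@(np.array(p)-o['eef_pos'])/.025;r=Ro.from_matrix(R.T@T).as_rotvec()/np.radians(10)
    print(np.round(d,3).tolist(),np.round(r,3).tolist(),'t',round(o['t'],2))
E
python3 - <<'E'
from mv import *
Y=1.1755-np.pi/2
mv((.45,-.45,.3),-1.1);mv((.60,-.1,.28),-.7);mv((.533,.3285,.2),Y)
E
```

```text
[-5.307, -13.318, 0.157] [-0.0, -0.0, -1.352] t 1.3
[-17.527, -22.41, 0.957] [-0.0, -0.0, -3.644] t 1.3
[-34.821, -23.79, 4.157] [-0.0, -0.0, -5.39] t 1.3
```

{"api": "apply_moves", "payload": {
  "moves": [
    [[-5.3,-13.3,0.15],[0,0,-1.35],1],
    [[-5.3,-13.3,0.15],[0,0,-1.35],1],
    [[-5.3,-13.3,0.15],[0,0,-1.35],1],
    [[-5.3,-13.3,0.15],[0,0,-1.35],1],
    [[-5.3,-13.3,0.15],[0,0,-1.35],1],
    [[-5.3,-13.3,0.15],[0,0,-1.35],1],
    [[-17.5,-22.4,0.95],[0,0,-3.6],0.1],
    [[-17.5,-22.4,0.95],[0,0,-3.6],0.1],
    [[-17.5,-22.4,0.95],[0,0,-3.6],0.1],
    [[-17.5,-22.4,0.95],[0,0,-3.6],0.1],
    [[-17.5,-22.4,0.95],[0,0,-3.6],0.1],
    [[-17.5,-22.4,0.95],[0,0,-3.6],0.1],
    [[-34.8,-23.8,4.15],[0,0,-5.39],0.1],
    [[-34.8,-23.8,4.15],[0,0,-5.39],0.1],
    [[-34.8,-23.8,4.15],[0,0,-5.39],0.1],
    [[-34.8,-23.8,4.15],[0,0,-5.39],0.1],
    [[-34.8,-23.8,4.15],[0,0,-5.39],0.1],
    [[-34.8,-23.8,4.15],[0,0,-5.39],0.1],
    [[-34.8,-23.8,4.15],[0,0,-5.39],0.1],
    [[-34.8,-23.8,4.15],[0,0,-5.39],0.1]
  ],
  "force": 30
}}

```text
t: 3.8
eef_pos: [0.5305, 0.334, 0.1997]
tool_rot: [-0.001, 0.981, -0.192, -0.001]
contact_force: [-0.8, -1.1, 1.1]
gripper_width: 0.55
```

Run:
```python
from ov import *
from mv import mv
o=get_obs();print(o['eef_pos'],o['q'].round(2),o['t'])
it=[(cyl(.533,.3285,0,.04,.015),(0,0,255)),(cyl(*o['eef_pos'][:2],o['eef_pos'][2]-.073,o['eef_pos'][2]-.073,.002),(0,255,0))]
ov(cam('top'),'top',it,(190,270,170,250),7,'c1');ov(cam('scene'),'scene',it,(170,260,230,330),6,'c2')
mv((.533,.3285,.081),1.1755-np.pi/2)
```

```text
[0.53048547 0.33397544 0.19973486] [-0.31  0.55 -0.47  1.74  0.3   0.92 -1.3 ] 3.8
[0.033, 0.03, 4.753] [0.0, 0.004, 0.016] t 3.9
```

View pics/c1.png

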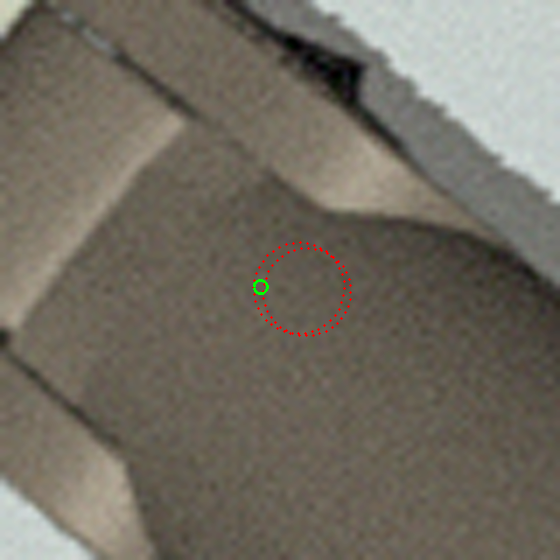

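View pics/c2.png

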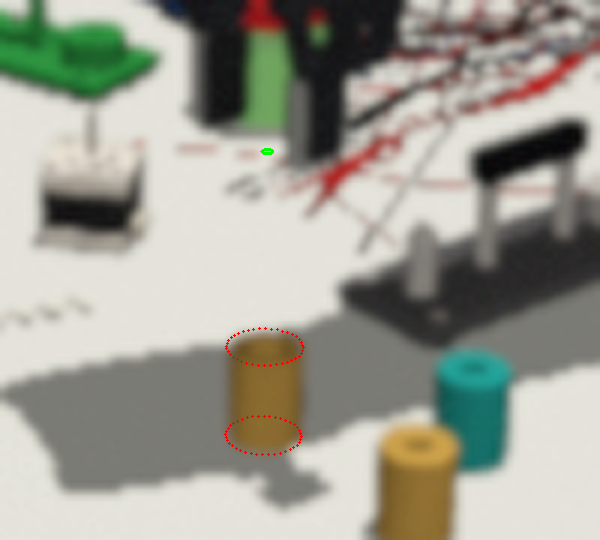

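{"api": "apply_moves", "payload": {
  "moves": [
    [[0,0,2],[0,0,0],0.1],
    [[0,0,3.4],[0,0,0],0.1],
    [[0,0,4.2],[0,0,0],0.1],
    [[0,0,4.6],[0,0,0],0.1],
    [[0,0,4.75],[0,0,0],0.1],
    [[0,0,4.75],[0,0,0],0.1],
    [[0,0,4.75],[0,0,0],0.1]
  ]
}}

```text
t: 4.78
eef_pos: [0.5338, 0.3284, 0.0824]
tool_rot: [-0.001, 0.981, -0.196, 0.001]
contact_force: [-0.5, 0.3, 0.4]
gripper_width: 0.55
```

Run:
```python
from ov import *
print(get_obs()['eef_pos'],get_obs()['contact_force'],get_obs()['gripper_width'])
ov(cam('scene'),'scene',[],(170,270,230,330),6,'d2')
```

```text
[0.53382378 0.32843671 0.08241233] [-0.47425272  0.33557523  0.37002061] 0.5497856087354689
```

View pics/d2.png

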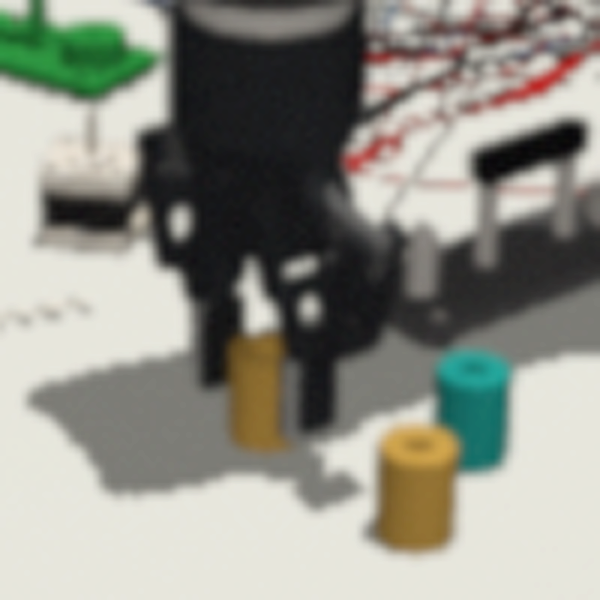

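{"api": "apply_moves", "payload": {
  "moves": [
    [[0,0,0],[0,0,0],-1],
    [[0,0,0],[0,0,0],-1],
    [[0,0,0],[0,0,0],-1],
    [[0,0,0],[0,0,0],-1],
    [[0,0,0],[0,0,0],-1],
    [[0,0,0],[0,0,0],-1],
    [[0,0,0],[0,0,0],-1],
    [[0,0,0],[0,0,0],-1]
  ],
  "force": 35
}}

```text
t: 5.82
eef_pos: [0.5336, 0.3283, 0.082]
tool_rot: [-0.0, 0.981, -0.196, 0.0]
contact_force: [0.0, -1.4, 5.6]
gripper_width: 0.334
```

Run:
```python
from ov import *
from mv import *
print(get_obs()['eef_pos'],get_obs()['contact_force'],get_obs()['gripper_width'])
ov(cam('scene'),'scene',[(cyl(.533,.3285,0,.04,.015),(0,0,255))],(170,270,230,330),6,'e2')
mv((.5335,.3285,.16),1.1755-np.pi/2)
mv((.5218,.2062,.16),1.1755-np.pi/2)
```

```text
[0.53364776 0.32832878 0.08204828] [ 3.69534056e-04 -1.36073279e+00  5.62314457e+00] 0.33353867623661343
[-0.007, -0.007, -3.119] [-0.004, -0.004, -0.0] t 5.88
[1.445, 4.688, -3.121] [-0.004, -0.004, -0.0] t 5.88
```

View pics/e2.png

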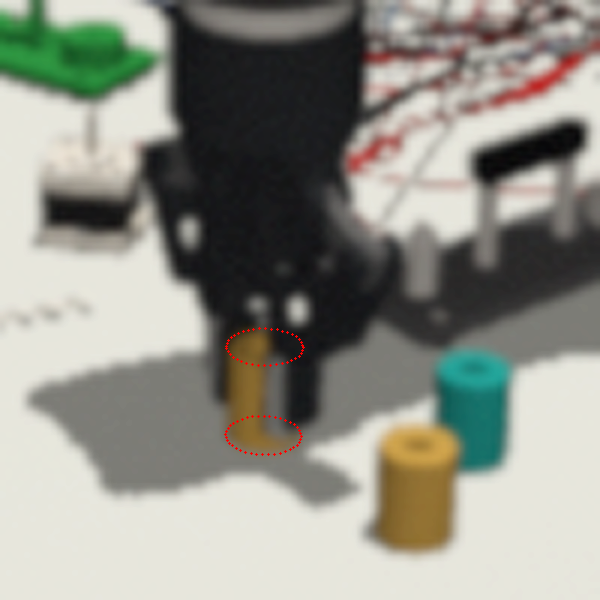

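{"api": "apply_moves", "payload": {
  "moves": [
    [[0,0,-0.5],[0,0,0],-1],
    [[0,0,-1.5],[0,0,0],-1],
    [[0,0,-2.6],[0,0,0],-1],
    [[0,0,-3.2],[0,0,0],-1],
    [[0.3,1,-3.2],[0,0,0],-1],
    [[0.8,2.6,-3.2],[0,0,0],-1],
    [[1.2,3.9,-3.2],[0,0,0],-1],
    [[1.45,4.69,-3.2],[0,0,0],-1],
    [[1.45,4.69,-3.2],[0,0,0],-1],
    [[1.45,4.69,-3.2],[0,0,0],-1],
    [[1.45,4.69,-3.2],[0,0,0],-1]
  ]
}}

```text
t: 7.25
eef_pos: [0.5216, 0.2077, 0.1615]
tool_rot: [-0.001, 0.981, -0.195, 0.0]
contact_force: [0.2, 0.2, -1.6]
gripper_width: 0.332
```

Run:
```python
from ov import *
from mv import *
o=get_obs();e=o['eef_pos'];print(e,o['contact_force'],o['gripper_width'])
b=e[2]-.082
ov(cam('scene'),'scene',[(cyl(.5218,.2062,.045,.045,.003),(0,0,255)),(cyl(e[0],e[1],b,b+.04,.015),(0,255,0))],(160,240,260,360),7,'f2')
ov(cam('top'),'top',[(cyl(.5218,.2062,.045,.045,.003),(0,0,255)),(cyl(e[0],e[1],b,b+.04,.015),(0,255,0))],(200,290,220,340),6,'f1')
mv((.5218,.2062,.16),1.1755-np.pi/2)
```

```text
[0.52155716 0.20765669 0.16153729] [ 0.17029204  0.22301838 -1.62365934] 0.33169844257380465
[0.025, 0.03, 0.057] [-0.004, 0.001, 0.009] t 7.35
```

View pics/f2.png

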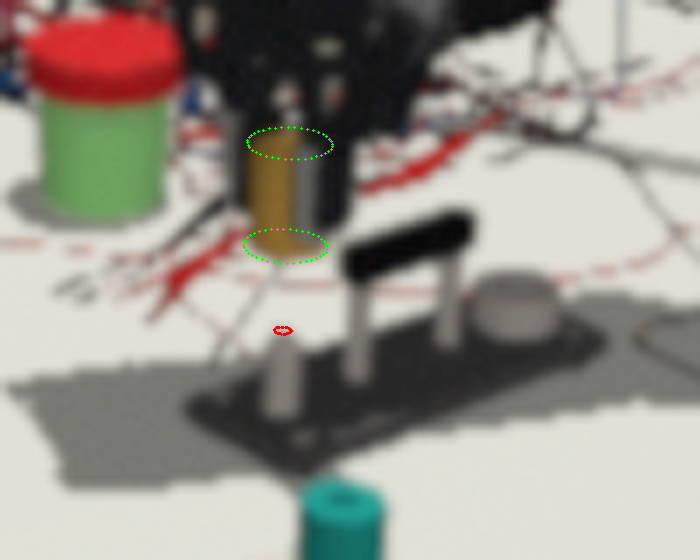

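View pics/f1.png

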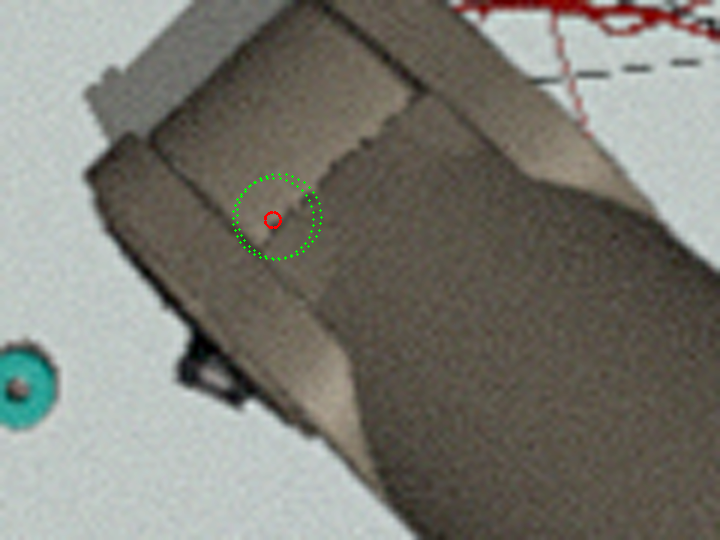

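{"api": "apply_moves", "payload": {
  "moves": [
    [[0,0,0.6],[0,0,0],-1],
    [[0,0,1.1],[0,0,0],-1],
    [[0,0,1.3],[0,0,0],-1],
    [[0,0,1.3],[0,0,0],-1],
    [[0,0,1.3],[0,0,0],-1]
  ]
}}

```text
t: 7.98
eef_pos: [0.5218, 0.206, 0.1291]
tool_rot: [-0.0, 0.981, -0.196, 0.0]
contact_force: [0.6, 0.5, -0.5]
gripper_width: 0.329
```

Run:
```python
from ov import *
o=get_obs();e=o['eef_pos'];print(e,o['contact_force'],o['gripper_width'])
b=e[2]-.082;print(b)
ov(cam('scene'),'scene',[(cyl(.5218,.2062,.045,.045,.003),(0,0,255)),(cyl(e[0],e[1],b,b+.04,.015),(0,255,0))],(180,240,270,350),9,'g2')
```

```text
[0.5218494  0.20601959 0.12910934] [ 0.6244275   0.52354462 -0.52849286] 0.3286997318542287
0.047109335214920015
```

View pics/g2.png

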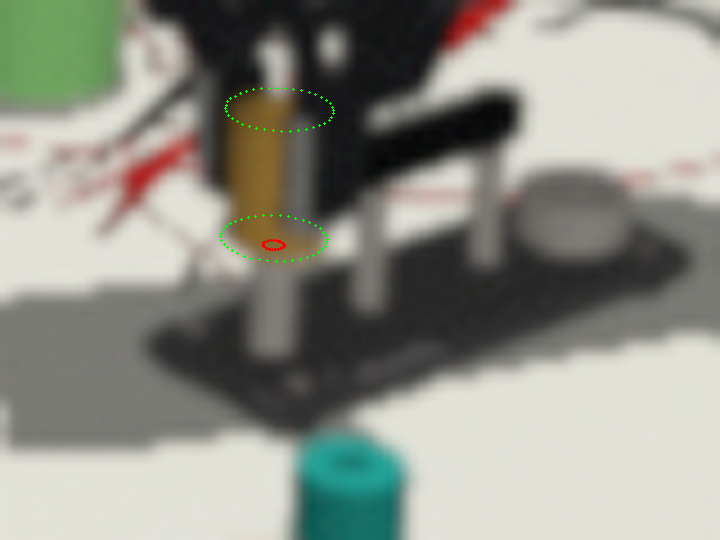

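{"api": "apply_moves", "payload": {
  "moves": [
    [[0.02,-0.03,0.1],[0,0,0],-1],
    [[0.02,-0.03,0.2],[0,0,0],-1],
    [[0.02,-0.03,0.3],[0,0,0],-1],
    [[0.02,-0.03,0.4],[0,0,0],-1],
    [[0.02,-0.03,0.5],[0,0,0],-1],
    [[0.02,-0.03,0.5],[0,0,0],-1]
  ]
}}

```text
t: 8.78
eef_pos: [0.5223, 0.2063, 0.1161]
tool_rot: [0.0, 0.981, -0.196, -0.0]
contact_force: [0.4, -0.3, -0.8]
gripper_width: 0.336
```

Run:
```python
from ov import *
o=get_obs();e=o['eef_pos'];print(e,o['contact_force'],o['torque'],o['gripper_width'])
b=e[2]-.082;print(b)
ov(cam('scene'),'scene',[],(180,240,270,350),9,'g3')
```

```text
[0.52226751 0.20634759 0.11614831] [ 0.36873271 -0.33491768 -0.78603688] [ 0.04808884 -0.00141612  0.04114097] 0.3362204281542913
0.034148307387776675
```

View pics/g3.png

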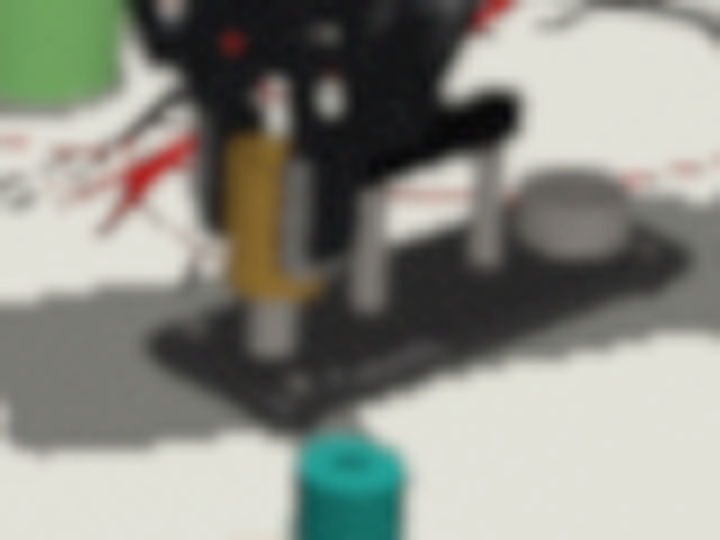

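{"api": "apply_moves", "payload": {
  "moves": [
    [[0,0,0.15],[0,0,0],-1],
    [[0,0,0.3],[0,0,0],-1],
    [[0,0,0.45],[0,0,0],-1],
    [[0,0,0.6],[0,0,0],-1],
    [[0,0,0.7],[0,0,0],-1],
    [[0,0,0.78],[0,0,0],-1],
    [[0,0,0.78],[0,0,0],-1],
    [[0,0,0.78],[0,0,0],-1]
  ]
}}

```text
t: 9.82
eef_pos: [0.5225, 0.2064, 0.097]
tool_rot: [-0.0, 0.981, -0.196, 0.0]
contact_force: [0.3, -0.7, -1.1]
gripper_width: 0.328
```

Run:
```python
from ov import *
o=get_obs();e=o['eef_pos'];print(e,o['contact_force'],o['torque'],o['gripper_width'])
b=e[2]-.082;print(b)
ov(cam('scene'),'scene',[],(180,240,270,350),9,'g4')
```

```text
[0.52246765 0.20641759 0.09699293] [ 0.27095032 -0.65454792 -1.12801033] [ 0.028876   -0.00408364  0.04197428] 0.3280823216009081
0.014992931299295922
```

View pics/g4.png

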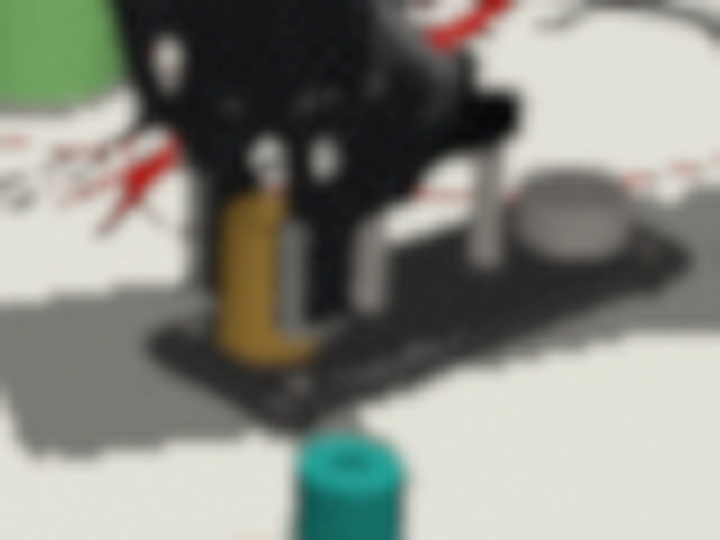

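{"api": "apply_moves", "payload": {
  "moves": [
    [[0,0,0.06],[0,0,0],-1],
    [[0,0,0.1],[0,0,0],-1],
    [[0,0,0.12],[0,0,0],-1],
    [[0,0,0.12],[0,0,0],-1]
  ]
}}

```text
t: 10.38
eef_pos: [0.5225, 0.2065, 0.0949]
tool_rot: [0.0, 0.981, -0.196, 0.0]
contact_force: [-3.1, -1.5, 9.9]
gripper_width: 0.329
```

Seated with about 11 N. Release and raise.

{"api": "apply_moves", "payload": {
  "moves": [
    [[0,0,0],[0,0,0],0.1],
    [[0,0,0],[0,0,0],0.1],
    [[0,0,0],[0,0,0],0.1],
    [[0,0,0],[0,0,0],0.1],
    [[0,0,0],[0,0,0],0.1],
    [[0,0,-0.4],[0,0,0],0.1],
    [[0,0,-1.2],[0,0,0],0.1],
    [[0,0,-2.2],[0,0,0],0.1],
    [[0,0,-3.2],[0,0,0],0.1],
    [[0,0,-4],[0,0,0],0.1],
    [[0,0,-4],[0,0,0],0.1],
    [[0,0,-4],[0,0,0],0.1]
  ]
}}

```text
t: 11.88
eef_pos: [0.5222, 0.2062, 0.194]
tool_rot: [0.0, 0.981, -0.196, 0.0]
contact_force: [-0.1, -0.3, -0.2]
gripper_width: 0.551
```

Run:
```python
from ov import *
from mv import *
o=get_obs();e=o['eef_pos'];print(e,o['contact_force'],o['gripper_width'])
a=1.1755;px,py=.5225,.2065
it=[(cyl(px,py,.013,.053,.015),(0,255,0)),(plate(px-.062*np.cos(a),py-.062*np.sin(a),a),(0,0,255))]
ov(cam('scene'),'scene',it,(180,240,270,350),9,'h2')
ov(cam('top'),'top',it,(205,285,235,340),7,'h1')
bx,by=px-.062*np.cos(a),py-.062*np.sin(a);print(bx,by)
mv((bx,by,.195),a-np.pi/2);mv((bx,by,.116),a-np.pi/2)
```

```text
[0.52223976 0.20618993 0.19404646] [-0.09848211 -0.34854057 -0.16630298] 0.5505428885831659
0.49862493580757766 0.14928128531845794
[0.014, 2.457, -0.066] [0.006, 0.005, 0.0] t 11.97
[0.017, 2.453, 3.094] [0.006, 0.005, 0.0] t 11.97
```

View pics/h2.png

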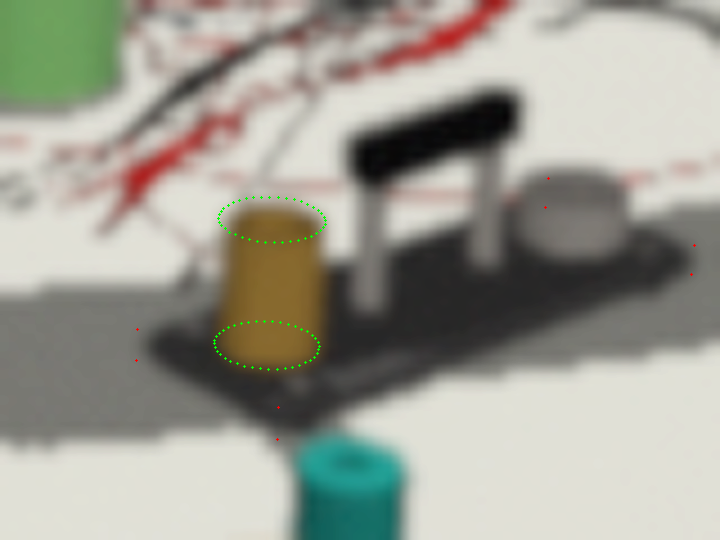

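View pics/h1.png

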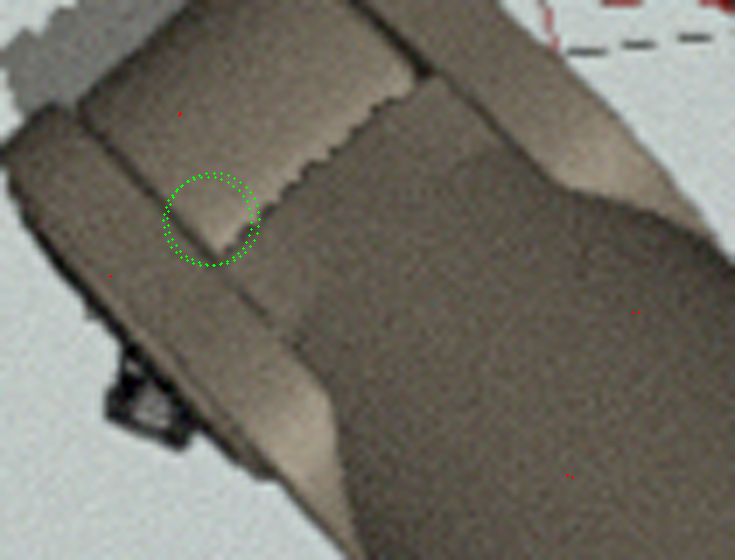

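{"api": "apply_moves", "payload": {
  "moves": [
    [[0,0.8,0],[0,0,0],0.1],
    [[0,1.8,0],[0,0,0],0.1],
    [[0.01,2.45,0],[0,0,0],0.1],
    [[0.01,2.45,0],[0,0,0],0.1],
    [[0.01,2.45,0.6],[0,0,0],0.1],
    [[0.01,2.45,1.5],[0,0,0],0.1],
    [[0.01,2.45,1.5],[0,0,0],0.1],
    [[0.01,2.45,1.5],[0,0,0],0.1]
  ]
}}

```text
t: 12.98
eef_pos: [0.4992, 0.1505, 0.1564]
tool_rot: [-0.0, 0.981, -0.196, -0.0]
contact_force: [0.1, -0.2, 0.2]
gripper_width: 0.552
```

Run:
```python
from ov import *
o=get_obs();e=o['eef_pos'];print(e,o['contact_force'],o['gripper_width'])
ov(cam('scene'),'scene',[],(150,240,270,370),7,'i2')
```

```text
[0.49915054 0.15050733 0.15637386] [ 0.07017302 -0.23639286  0.22054824] 0.5524818643514118
```

View pics/i2.png

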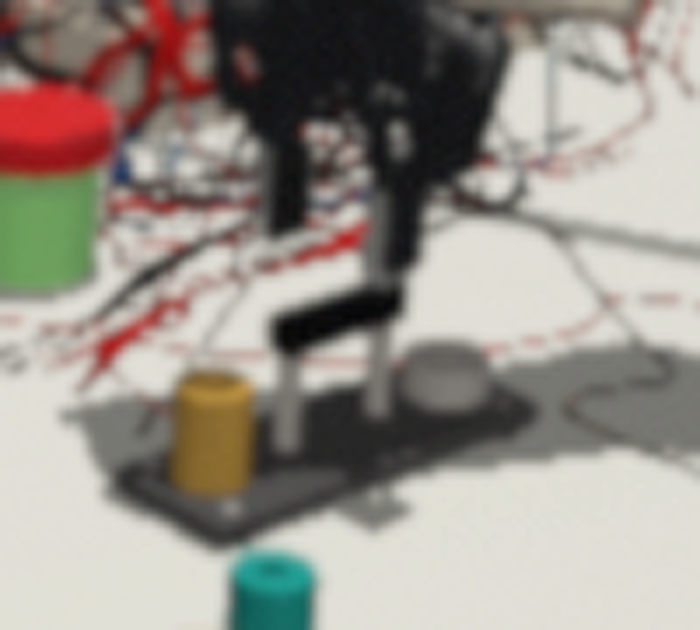

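{"api": "apply_moves", "payload": {
  "moves": [
    [[0,0,0.5],[0,0,0],0.1],
    [[0,0,1.1],[0,0,0],0.1],
    [[0,0,1.5],[0,0,0],0.1],
    [[0,0,1.6],[0,0,0],0.1],
    [[0,0,1.6],[0,0,0],0.1]
  ]
}}

```text
t: 13.65
eef_pos: [0.499, 0.1498, 0.1162]
tool_rot: [0.0, 0.981, -0.196, -0.0]
contact_force: [-0.6, 1.2, -0.9]
gripper_width: 0.552
```

Run:
```python
from ov import *
o=get_obs();e=o['eef_pos'];print(e,o['contact_force'],o['gripper_width'])
ov(cam('scene'),'scene',[],(150,240,270,370),7,'j2')
```

```text
[0.49898583 0.14981623 0.11619619] [-0.58103662  1.1783759  -0.88914868] 0.552126691235244
```

View pics/j2.png

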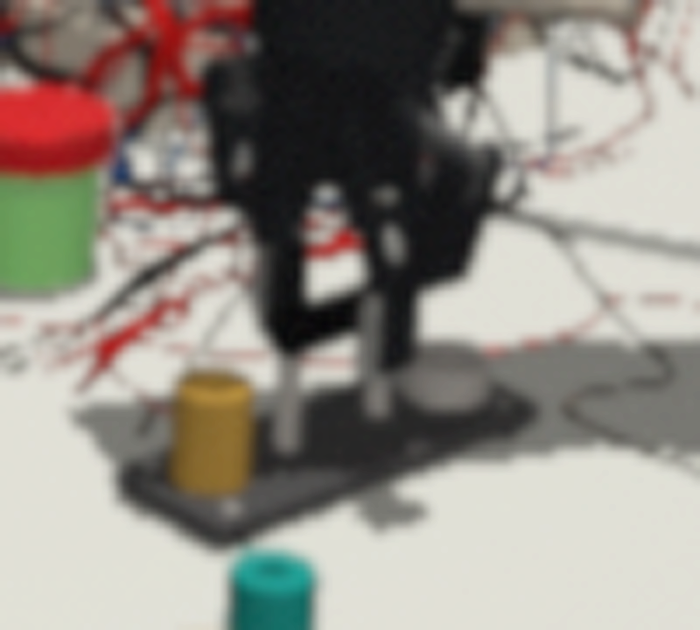

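{"api": "apply_moves", "payload": {
  "moves": [
    [[0,0,0],[0,0,0],-1],
    [[0,0,0],[0,0,0],-1],
    [[0,0,0],[0,0,0],-1],
    [[0,0,0],[0,0,0],-1],
    [[0,0,0],[0,0,0],-1],
    [[0,0,0],[0,0,0],-1],
    [[0,0,0],[0,0,0],-1],
    [[0,0,0],[0,0,0],-1]
  ],
  "force": 68
}}

```text
t: 14.7
eef_pos: [0.4989, 0.15, 0.1168]
tool_rot: [-0.0, 0.981, -0.196, 0.0]
contact_force: [-2.3, 0.3, 6.0]
gripper_width: 0.149
```

Run:
```python
from ov import *
o=get_obs();e=o['eef_pos'];print(e,o['contact_force'],o['torque'],o['gripper_width'])
ov(cam('scene'),'scene',[],(150,240,270,370),7,'k2')
```

```text
[0.49893845 0.14996104 0.11676774] [-2.30297826  0.30541124  5.98918383] [-0.01860647  0.46559167  0.01221537] 0.1488862404419488
```

View pics/k2.png

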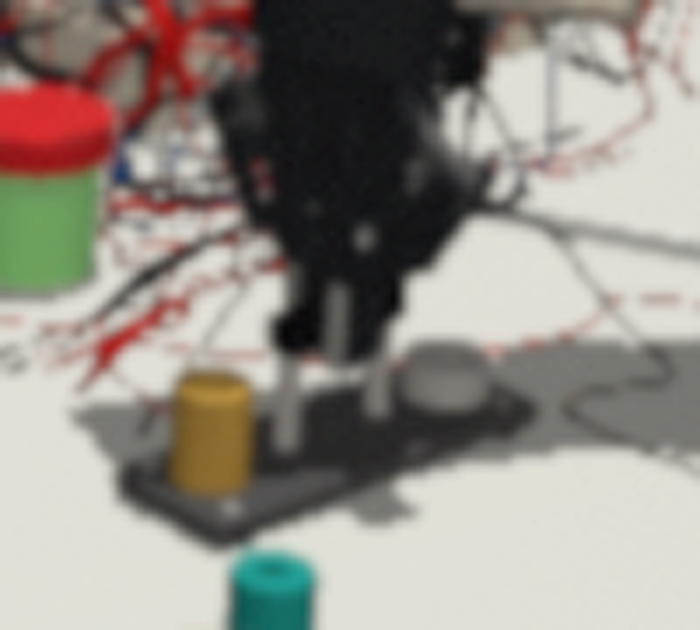

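{"api": "apply_moves", "payload": {
  "moves": [
    [[0,0,-0.1],[0,0,0],-1],
    [[0,0,-0.3],[0,0,0],-1],
    [[0,0,-0.5],[0,0,0],-1],
    [[0,0,-0.8],[0,0,0],-1],
    [[0,0,-0.8],[0,0,0],-1],
    [[0,0,-0.8],[0,0,0],-1]
  ]
}}

```text
t: 15.5
eef_pos: [0.499, 0.1497, 0.1364]
tool_rot: [0.0, 0.981, -0.196, 0.0]
contact_force: [-0.1, 0.5, -7.5]
gripper_width: 0.151
```

Run:
```python
from ov import *
o=get_obs();e=o['eef_pos'];print(e,o['contact_force'],o['torque'],o['gripper_width'])
ov(cam('scene'),'scene',[],(150,240,270,370),7,'l2')
```

```text
[0.49899363 0.14967438 0.13642925] [-0.09437015  0.47649783 -7.52544224] [0.00744319 0.0374763  0.00126462] 0.15096108121314886
```

View pics/l2.png

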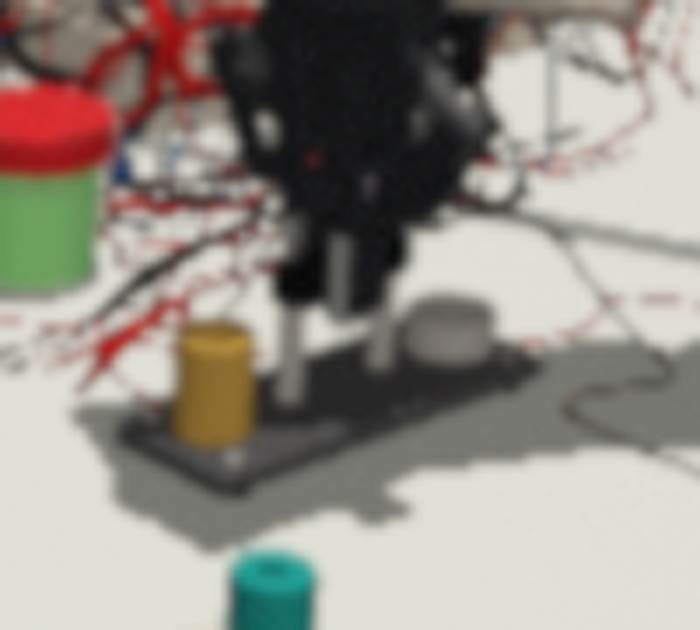

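Weight is 7.5 N and the torque is small, so it is lifted level. Up to 15 cm.

{"api": "apply_moves", "payload": {
  "moves": [
    [[0,0,-0.3],[0,0,0],-1],
    [[0,0,-0.8],[0,0,0],-1],
    [[0,0,-1.4],[0,0,0],-1],
    [[0,0,-2],[0,0,0],-1],
    [[0,0,-2.6],[0,0,0],-1],
    [[0,0,-3.2],[0,0,0],-1],
    [[0,0,-3.8],[0,0,0],-1],
    [[0,0,-4.4],[0,0,0],-1],
    [[0,0,-4.8],[0,0,0],-1],
    [[0,0,-5.1],[0,0,0],-1],
    [[0,0,-5.2],[0,0,0],-1],
    [[0,0,-5.2],[0,0,0],-1]
  ]
}}

```text
t: 17.05
eef_pos: [0.4989, 0.1497, 0.2662]
tool_rot: [0.0, 0.981, -0.196, -0.0]
contact_force: [-0.1, 0.1, -6.6]
gripper_width: 0.149
```

{"api": "apply_moves", "payload": {
  "moves": [
    [[0,0,0],[0,0,0],-1],
    [[0,0,0],[0,0,0],-1],
    [[0,0,0],[0,0,0],-1],
    [[0,0,0],[0,0,0],-1],
    [[0,0,0],[0,0,0],-1],
    [[0,0,0],[0,0,0],-1],
    [[0,0,0],[0,0,0],-1],
    [[0,0,0],[0,0,0],-1],
    [[0,0,0],[0,0,0],-1],
    [[0,0,0],[0,0,0],-1],
    [[0,0,0],[0,0,0],-1],
    [[0,0,0],[0,0,0],-1],
    [[0,0,0],[0,0,0],-1],
    [[0,0,0],[0,0,0],-1],
    [[0,0,0],[0,0,0],-1],
    [[0,0,0],[0,0,0],-1],
    [[0,0,0],[0,0,0],-1],
    [[0,0,0],[0,0,0],-1],
    [[0,0,0],[0,0,0],-1],
    [[0,0,0],[0,0,0],-1]
  ]
}}

```text
t: 19.55
eef_pos: [0.499, 0.1497, 0.2664]
tool_rot: [0.0, 0.981, -0.196, -0.0]
contact_force: [-0.6, 0.0, -7.0]
gripper_width: 0.148
```

{"api": "apply_moves", "payload": {
  "moves": [
    [[0,0,0],[0,0,0],-1],
    [[0,0,0],[0,0,0],-1],
    [[0,0,0],[0,0,0],-1],
    [[0,0,0],[0,0,0],-1],
    [[0,0,0],[0,0,0],-1],
    [[0,0,0],[0,0,0],-1],
    [[0,0,0],[0,0,0],-1],
    [[0,0,0],[0,0,0],-1],
    [[0,0,0],[0,0,0],-1],
    [[0,0,0],[0,0,0],-1],
    [[0,0,0],[0,0,0],-1],
    [[0,0,0],[0,0,0],-1]
  ]
}}

```text
t: 21.05
eef_pos: [0.4991, 0.1498, 0.2664]
tool_rot: [0.0, 0.981, -0.196, 0.0]
contact_force: [-0.0, -0.2, -5.2]
gripper_width: 0.149
```

Run:
```python
from ov import *
o=get_obs();e=o['eef_pos'];print(o['t'],e,o['contact_force'],o['torque'],o['gripper_width'],abs(o['joint_vel']).max())
a=1.1755;z=e[2]-.1165;x,y=e[:2]
it=[(plate(x,y,a,z+.003,z+.013),(0,0,255)),(cyl(x+.062*np.cos(a),y+.062*np.sin(a),z+.013,z+.053,.015),(0,255,0))]
ov(cam('scene'),'scene',it,(110,230,270,370),5,'m2')
ov(cam('scene'),'scene',[],(110,270,190,370),4,'m3')
```

```text
21.05 [0.49906542 0.14976681 0.26642146] [-0.04300256 -0.16613091 -5.22911043] [-0.00832757 -0.00173532 -0.03963137] 0.14866347309858877 0.001376028206464431
```

View pics/m2.png

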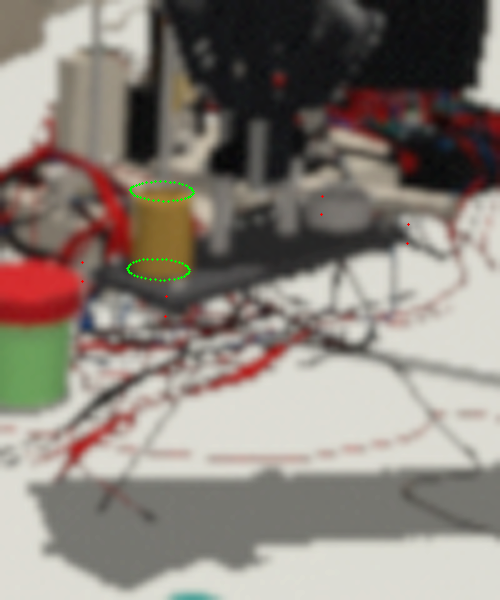

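View pics/m3.png

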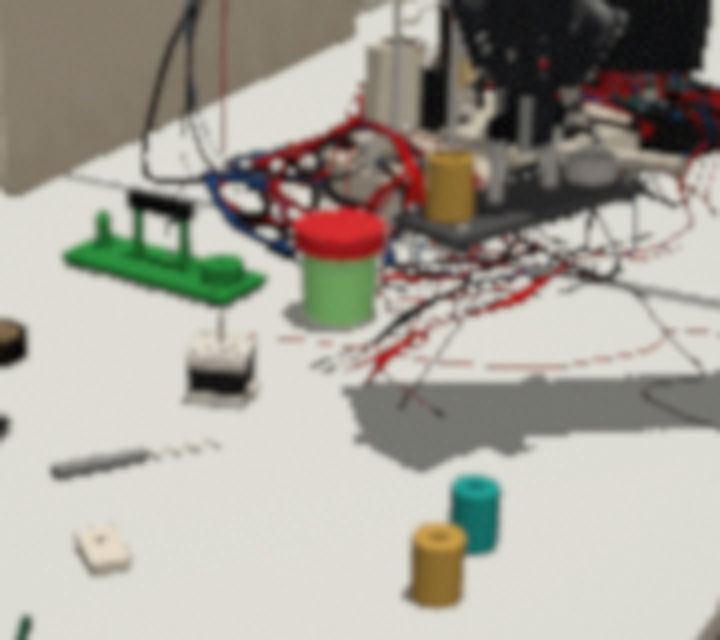

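The carrier hangs level about 15 cm up with the sleeve seated on its pin. The other sleeve and the bystanders are where they were.

```bash
python3 -c "
from station import *
print(hand_in())"
```

```text
the job is handed in; nothing more can be done
None
```

The job is handed in. The wide-bore sleeve (the one beyond the narrow and turquoise ones) is seated on the grey carrier's pin. The carrier is being held in the air by its grip bar. `hand_in` gave no verdict.

- **Seating:** The sleeve slid down the pin with almost no force and met the plate at about 11 N. The camera showed it sitting on the plate after I let go.
- **Hold:** I gripped the bar at 68 N and lifted it to about 150 mm. It stayed there for about 4 s with the arm still (fastest joint about 0.001 rad/s). The final picture showed it level, with the sleeve still down on the pin.
- **Other things:** The narrow sleeve, stepper motor, screwdriver and printed block look unmoved in the final picture. I checked this by eye and did not measure it.
- **Disagreements:** The last wrist force reading was 5.2 N, against about 7 N just before, while the pose and grip opening stayed the same. I put this down to sensor noise. Outlines projected into the scene camera were about 1 pixel (2–3 mm) larger than what it showed, so I took positions mainly from the top camera.

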